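# Find and back off the left-hand fuel-gas cap

### The arm

A 7-joint arm with a two-finger parallel gripper is mounted at the origin on the work surface. World frame = base frame: x ahead of the robot, y to its left, z up, the work surface at z = 0. Lengths are in m, angles in rad, forces in N, time in s.
With the tool pointing down it reaches from about 0.35 to 0.9 m from the base axis. Payload 19.9 kg.
Tool frame: the origin (TCP) lies between the finger pads; the fingertips stand 19 mm ahead of it and the grasp point (between the pads) is the TCP; z points along the fingers, y is the direction in which the jaws open and shut (so a half turn about z gives the same grasp; the last joint's range is limited). The gripper opens to 94 mm and grips with 3 to 60 N. Pads are 16 mm wide; open, the fingers measure 119 mm over their backs; the gripper's body (75 mm by 177 mm) begins 78 mm behind the grasp point.
Start: joints at [-1.177, 0.417, -0.01, 1.614, 0.005, 1.111, -0.053], TCP at [0.263, 0.567, 0.224] pointing down, gripper open.
Joint ranges: [-2.81, 2.81], [-0.39, 2.02], [-1.27, 1.25], [0.06, 2.57], [-1.19, 4.33], [0.19, 2], [-2.82, 2.82]. Speed limits (rad/s): [1.89, 1.89, 2.39, 2.39, 3.01, 3.01, 3.01].

### API

Orientations are given as a 3x3 rotation matrix whose columns are the frame's x, y, z axes.
In Python, from rig import robot gives the robot as it stands. Calls block until the motion is done:
- robot.move_ptp(position, orientation): joint-space move of the TCP to a pose.
- robot.move_linear(position, velocity=0.15, frame=None, threshold=None): straight line of the TCP; frame=None keeps the orientation; velocity is the mean speed in m/s. With threshold (N) it stops when the force on the tool has changed by that much, and returns True; else False.
- robot.goto_joints(angles): joint-space move.
- robot.gripper_to(opening): finger opening in m; the grip force is fixed at half the most; returns when the fingers have stopped.
- robot.pause(seconds).
- robot.ik(position, orientation): joint angles nearest the present ones, or None.
- robot.get_state(): the state.
- robot.grab_frame(name): name is "side" or "top" or "wrist"; returns the picture (480x640x3 uint8, red, green, blue); there is no depth.
- robot.camera_info(name): a dict with "fx", "fy", "cx", "cy" (pixels), "rvec" (rotation vector, rad) and "tvec" (3), from world to camera coordinates, as OpenCV has them. Camera axes: x right, y down, z forward; pixel columns grow to the right and rows downward; lengths in m; the calibration is good to about 2 mm. The wrist camera is an equidistant fisheye: a pixel r from the principal point sees the ray r / f radians off the axis. A picture is of the moment at which its call begins: read the wrist's pose just before it. camera_info takes no time and is no camera call; for the wrist camera it gives the pose at the moment of the call.
A pose or a line that the arm cannot do raises robot.PlanningError and nothing moves.
- robot.sign_off(): hands the job in, once; it reports no verdict.
The state is a dict: "time": time; "qpos": joint angles; "joint_vel": joint speeds; "effort": joint torques, N m; "ee_pos": TCP position; "tool_rot": TCP orientation; "force": force on the tool from outside, world axes, zero at the start; "moment": the same for the moment, N m; "opening": finger opening in m.
Only numpy, scipy, OpenCV 4.12 (cv2) and the standard library are available. Lean on these libraries where they do the work, as an engineer would, in place of code of your own. Each camera call takes 0.05 s, during which the arm holds its last target.

### The job

Both T-bar caps on the dryer's gas manifold are only finger-loose: one, on the fuel-gas port, has a left-hand thread and the other an ordinary right-hand thread, and nothing marks which is which, so find out by gently trying them both ways. Leave the right-hand cap done up snug on its seat, without ever undoing it by as much as a quarter turn from snug; nip the left-hand cap up snug on its seat first, to be sure of its hand, then back it off by at least half a turn. Never force a cap hard against its seat, and leave the other things on the counter alone.

Things in the scene. Friction and masses are not known exactly. Their poses are not given: they have to be found in the camera images.
- manifold: Aluminium block fixed to the counter, 70 (x) by 260 (y) by 50 mm on a 6 mm foot plate 110 by 300 mm; its top is at 56 mm. Origin mid-underside, y along the block. Brass pipe stubs stick 40 mm out of its ends, a steel plug 12 mm out of its -x side. Two brass ports stand on its centre line 75 mm either side of the middle, each with a steel screw cap on a vertical axis.
- bar_a (a point): Centre of cap A's T-bar. Each cap: knurled skirt 40 mm across, 18 mm high; on it a stem 14 mm thick, 16 mm tall; on that a level T-bar 50 long, 14 wide, 22 mm high (it looks the same after a half turn). The point is 45 mm above the skirt's underside, about 113 mm above the counter. x along the bar, y across it, z up, on the screw axis.
- bar_b (a point): Centre of cap B's T-bar, same shape, size, axes and height as bar_a. Caps A and B look and weigh the same, either can be on either port, and their names do not tell the thread hand. A right-hand cap tightens clockwise seen from above, a left-hand cap anticlockwise.
- cap_a (a joint): Angle of cap A on its neck, rad, anticlockwise seen from above; within 0.2 of zero as found (zero means nothing else). As found a cap is 0.2 to 0.6 rad short of its hard seat in its tightening direction; the other way it turns over 6 rad, rising 8 mm per turn. Steady friction is about 0.1 N m either way; it stays where it is left.
- cap_b (a joint): Angle of cap B on its neck, same meaning and behaviour as cap_a.
- neck_a (a joint): Twist of the brass neck that cap A screws on, rad, anticlockwise from above, zero unloaded. The neck sits in a rubber bush under the cap (out of sight) and springs 1 rad per 3 N m put on the cap: about 0.03 while the cap turns freely, more only once the cap is on its seat. 0.05 to 0.12 (0.15 to 0.35 N m) is snug, over 0.2 (0.6 N m) is forcing it.
- neck_b (a joint): Twist of cap B's neck, same meaning and behaviour as neck_a.
- spanner: Bystander: steel spanner 180 mm long lying on the counter at the robot's right; leave it alone.
- bottle: Bystander: white plastic bottle 70 mm across, 170 mm tall, standing at the robot's left; leave it alone.
- jar: Bystander: jar 60 mm across, 60 mm tall, standing beyond the manifold; leave it alone.
- collar: Bystander: brass collar 44 mm across, 20 mm high, lying at the robot's left; leave it alone.

How it is judged:
By the outcome, as a careful person would: the job done as asked, in the order asked, and still so for the second after the job is handed in, with the robot touching nothing.
It also fails if it takes over 72 s, if anything falls off the work surface, if the arm or the gripper's body presses on something with over 40 N, if the wrist force passes 120 N, or if a joint passes its speed limit or range.

## Working session

There is one attempt and no reset: what is moved stays moved. The work goes in short steps, each a Python script; the robot and the scene stay as the last script left them, time stands still between calls to the robot, and variables do not carry over. Pictures are saved under pics/ and viewed, and the job is handed in when it is done.

```bash
ls; mkdir -p pics
python3 - <<'E'
from rig import robot
import cv2,numpy as np
for n in ("top","side"):
    cv2.imwrite(f"pics/{n}0.png",robot.grab_frame(n)[:,:,::-1])
    print(n,robot.camera_info(n))
s=robot.get_state();print(s)
E
```

```text
pics
top {'fx': 572.829730784154, 'fy': 572.829730784154, 'cx': 320.5861377428661, 'cy': 237.05230258754625, 'rvec': array([ 2.16238361, -2.15784021,  0.09165045]), 'tvec': array([0.02766152, 0.60937063, 1.60528456])}
side {'fx': 518.8877276128752, 'fy': 518.8877276128752, 'cx': 313.23422444430224, 'cy': 245.22090823504732, 'rvec': array([ 0.17668327, -2.85896883,  1.17380847]), 'tvec': array([0.58119091, 0.12161704, 1.39048425])}
{'time': 0.1, 'qpos': array([-1.17748042,  0.41792378, -0.0102933 ,  1.61411391,  0.0046797 ,
        1.11067866, -0.05301522]), 'joint_vel': array([-8.21004500e-04, -3.94732939e-04,  2.96115791e-04, -1.69558274e-03,
        9.21760871e-04, -1.51236604e-03,  8.33327725e-05]), 'effort': array([ 1.80384843e-03, -8.52584052e+01,  6.40406571e-01, -4.26694000e+01,
       -4.88379376e-02,  1.64144678e-02,  7.52674987e-05]), 'ee_pos': array([0.26315272, 0.5665519 , 0.22388197]), 'tool_rot': array([[-9.06937036e-01,  4.21266013e-01, -3.97605212e-04],
       [ 4.21266195e-01,  9.06936460e-01, -1.02539998e-03],
       [-7.13634973e-05, -1.09747085e-03, -9.99999395e-01]]), 'force': array([0.02876423, 0.23624297, 0.23057798]), 'moment': array([ 0.04874652, -0.02411495, -0.00938613]), 'opening': 0.09394527864526128}
```

View pics/top0.png

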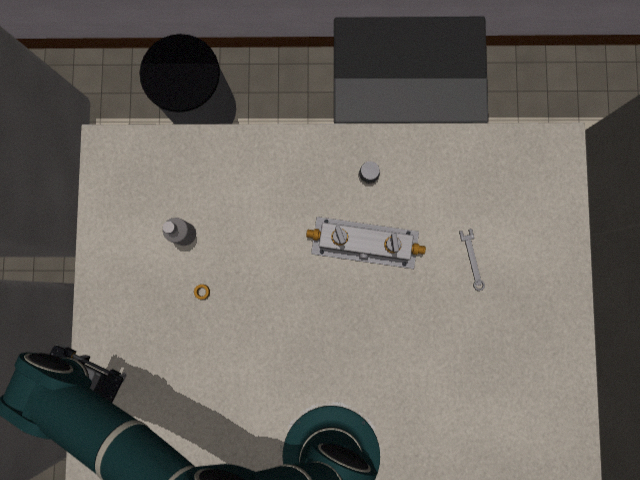

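View pics/side0.png

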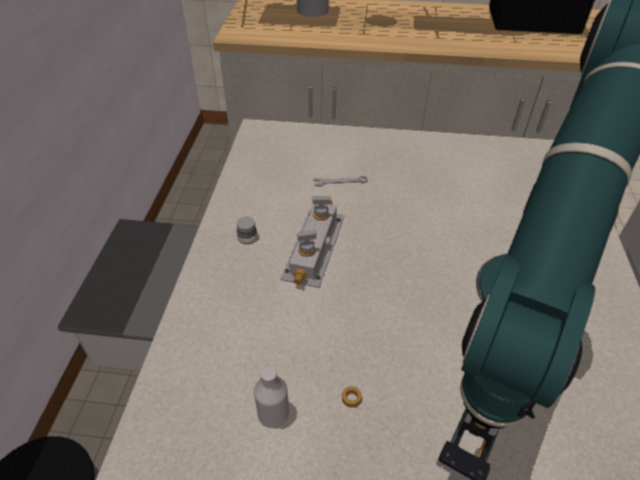

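The top view shows the manifold at about (365,242), with the T-bars near (340,235) and (393,244). The jar is at (370,172), the spanner at (472,260), the bottle at (176,230) and the collar at (202,292). I'll zoom in on the bars.

Run:
```python
import cv2
a=cv2.imread("pics/top0.png")[205:280,295:435];cv2.imwrite("pics/top0z.png",cv2.resize(a,None,fx=5.5,fy=5.5,interpolation=cv2.INTER_NEAREST))
a=cv2.imread("pics/side0.png")[185:295,270:370];cv2.imwrite("pics/side0z.png",cv2.resize(a,None,fx=5.4,fy=5.4,interpolation=cv2.INTER_NEAREST))
```

```text
(no output)
```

View pics/top0z.png

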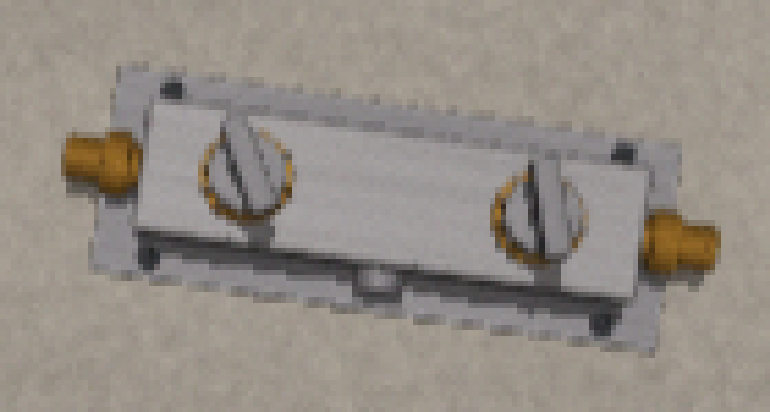

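View pics/side0z.png

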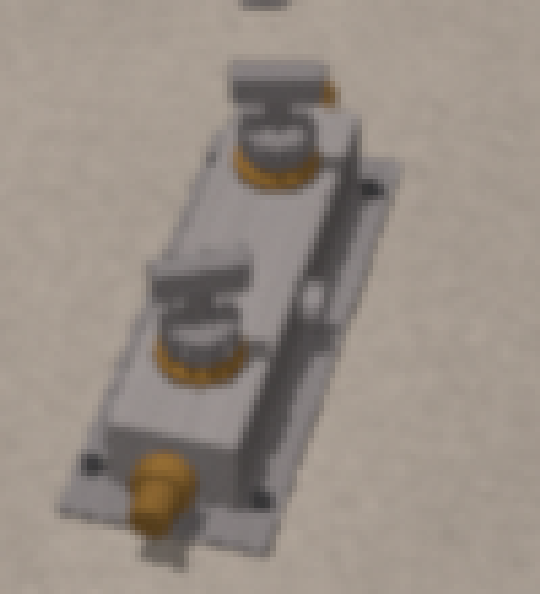

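```bash
cat > h.py <<'E'
from rig import robot
import cv2,numpy as np
def ray(info,px,fish=False):
    R,_=cv2.Rodrigues(info["rvec"]);t=np.array(info["tvec"]).reshape(3)
    x=np.array([(px[0]-info["cx"])/info["fx"],(px[1]-info["cy"])/info["fy"]])
    if fish:
        th=np.hypot(*x); d=np.r_[x/max(th,1e-9)*np.sin(th),np.cos(th)]
    else: d=np.r_[x,1.]
    return -R.T@t,R.T@d
def onplane(info,px,z,fish=False):
    o,d=ray(info,px,fish);return o+d*(z-o[2])/d[2]
def Rdown(th):  # tool z down, tool y along world angle th
    y=np.array([np.cos(th),np.sin(th),0]);z=np.array([0,0,-1.]);return np.c_[np.cross(y,z),y,z]
E
python3 - <<'E'
from h import *
i=robot.camera_info("top")
for z5 in [(252,163),(553,208),(230,116),(270,210),(553,157),(553,258)]:
    print(onplane(i,(295+z5[0]/5.5-.4,205+z5[1]/5.5-.4),.124))
for p in [(127,65),(680,145),(92,270),(657,352)]: print(onplane(i,(295+p[0]/5.5-.4,205+p[1]/5.5-.4),.006))
w=robot.camera_info("wrist");print(w)
R,_=cv2.Rodrigues(w["rvec"]);print("cam",-R.T@w["tvec"],R[2])
E
```

```text
[ 0.60747495 -0.02616714  0.124     ]
[ 0.58552761 -0.17310994  0.124     ]
[ 0.63066578 -0.01538639  0.124     ]
[ 0.58435849 -0.03495642  0.124     ]
[ 0.61058839 -0.1733682   0.124     ]
[ 0.56103906 -0.17285759  0.124     ]
[0.67237651 0.03802684 0.006     ]
[ 0.63001473 -0.25345342  0.006     ]
[0.56350048 0.05606639 0.006     ]
[ 0.52100222 -0.23988258  0.006     ]
{'fx': 371.64829954431775, 'fy': 371.64829954431775, 'cx': 315.7346299272675, 'cy': 231.5186584348047, 'rvec': array([-2.47552479, -1.58095878, -0.18593494]), 'tvec': array([-0.62453534, -0.02488598,  0.39043062])}
cam [0.2022525  0.59490632 0.38507164] [ 0.21112114 -0.09860079 -0.97247403]
```

Run:
```python
from h import *
s=robot.get_state()
for th in (-67,113,-90,90): print(th,robot.ik([.607,-.026,.30],Rdown(np.radians(th))))
robot.move_linear([.263,.567,.30],velocity=.2)
print(robot.get_state()["time"])
# camera centred over manifold mid: tool x at th+90
robot.move_ptp([.58,-.10,.32],Rdown(np.radians(-80)))
s=robot.get_state();print(s["time"],s["qpos"],s["force"],s["moment"])
cv2.imwrite("pics/w1.png",robot.grab_frame("wrist")[:,:,::-1])
```

```text
-67 [-0.5364508   0.390902    0.70879244  1.58559326 -0.26327056  1.26306089
 -0.95405666]
113 [-0.30471392  0.34218189  0.38717378  1.57795866 -0.13400312  1.247762
  2.0770153 ]
-90 [-0.57750408  0.40537846  0.77007817  1.58683908 -0.29172425  1.26840489
 -1.33116704]
90 [-0.34309245  0.34736708  0.43854748  1.57928336 -0.15296454  1.24909845
  1.6917499 ]
0.625
3.2417 [-0.51031268  0.35945427  0.82351781  1.60751119 -0.27165372  1.29421592
 -1.03816577] [ 0.73556403  0.09358707 -0.4194805 ] [-0.01231987  0.15799126 -0.00726357]
```

View pics/w1.png

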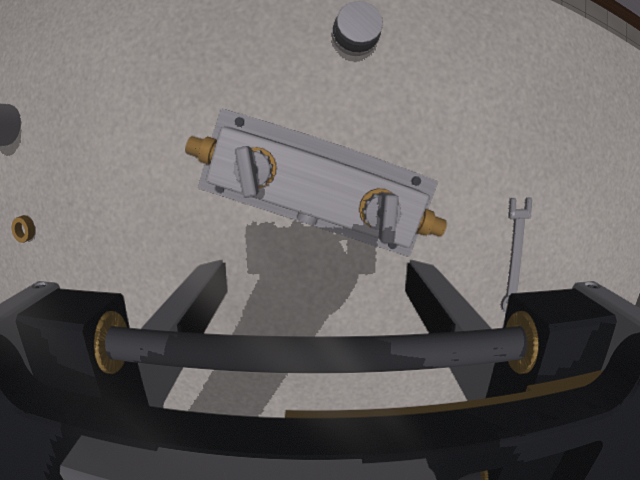

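The wrist view shows the left bar at about (248,172) and the right bar at about (387,217). The manifold lies between the stubs at (200,150) and (432,222). I'll zoom in.

Run:
```python
import cv2,numpy as np
a=cv2.imread("pics/w1.png")
l=a[135:210,225:285];r=a[180:255,355:415]
z=np.hstack([cv2.resize(c,None,fx=6.5,fy=6.5,interpolation=cv2.INTER_CUBIC) for c in (l,r)])
z=cv2.convertScaleAbs(z,alpha=1.5,beta=-40)
cv2.imwrite("pics/w1z.png",z);print(z.shape)
```

```text
(488, 780, 3)
```

View pics/w1z.png

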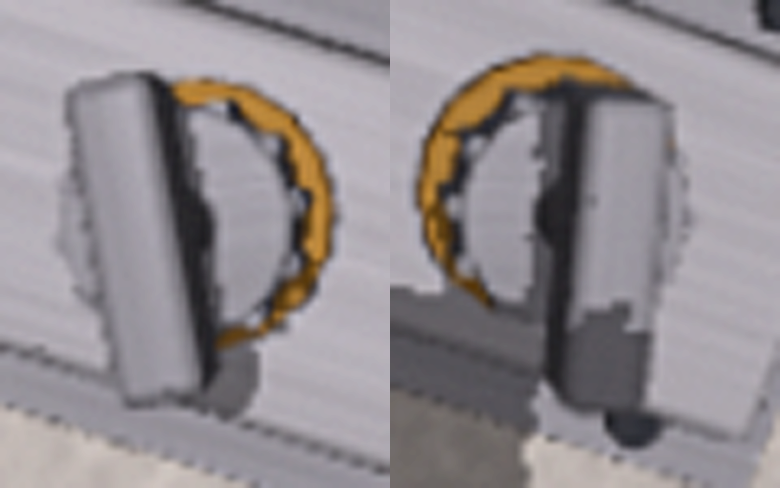

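Run:
```python
from h import *
w=robot.camera_info("wrist")
for name,o,c in (("L",(225,135),[(72,88),(150,75),(200,388),(122,403)]),("R",(355,180),[(190,97),(278,97),(258,405),(172,402)])):
    P=np.array([onplane(w,(o[0]+x/6.5-.4,o[1]+y/6.5-.4),.124,True)[:2] for x,y in c])
    d=(P[0]+P[1]-P[2]-P[3])/2; e=(P[1]+P[2]-P[0]-P[3])/2
    print(name,P.mean(0),"len",np.hypot(*d),"wid",np.hypot(*e),"ang",np.degrees(np.arctan2(d[1],d[0])))
```

```text
L [ 0.60903962 -0.02461131] len 0.04789775320157713 wid 0.012143017807497533 ang 17.924085198607624
R [ 0.58798954 -0.17185825] len 0.04789142089943279 wid 0.013668923896144868 ang 8.988652895469416
```

Run:
```python
from h import *
robot.move_ptp([.608,-.0252,.175],Rdown(np.radians(18-90)))
s=robot.get_state();print(s["time"],s["qpos"],s["ee_pos"],s["force"],s["moment"])
w=robot.camera_info("wrist");print(w)
a=robot.grab_frame("wrist")[:,:,::-1];cv2.imwrite("pics/w2.png",a)
```

```text
3.9917 [-0.5235856   0.52231301  0.70141816  1.7212612  -0.38255092  1.03791735
 -0.94845762] [ 0.60852038 -0.02624394  0.17637191] [ 0.14437459 -0.35447945  1.17167201] [ 0.0098281   0.15005856 -0.05989777]
{'fx': 371.64829954431775, 'fy': 371.64829954431775, 'cx': 315.7346299272675, 'cy': 231.5186584348047, 'rvec': array([-2.38101787,  1.73119983,  0.20551304]), 'tvec': array([-0.21274587,  0.54174229,  0.47755526])}
```

View pics/w2.png

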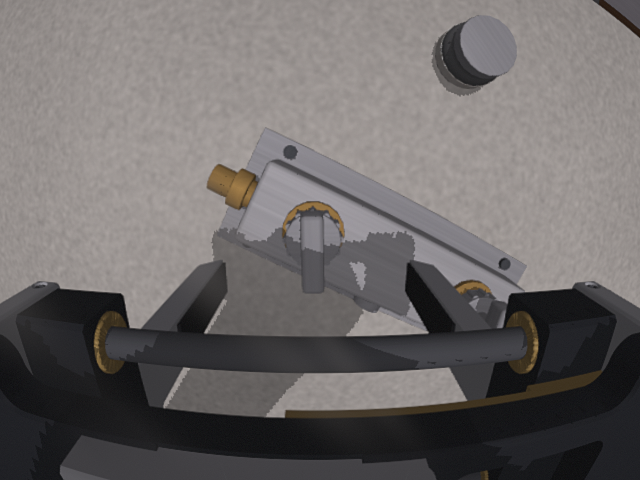

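The bar sits upright in the wrist view and midway between the fingers, with corners at about (302,216) to (323,292). I'll refine this, then grasp.

Run:
```python
import cv2
a=cv2.imread("pics/w2.png")[205:305,270:370]
cv2.imwrite("pics/w2z.png",cv2.convertScaleAbs(cv2.resize(a,None,fx=6,fy=6,interpolation=cv2.INTER_CUBIC),alpha=1.5,beta=-40))
```

```text
(no output)
```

View pics/w2z.png

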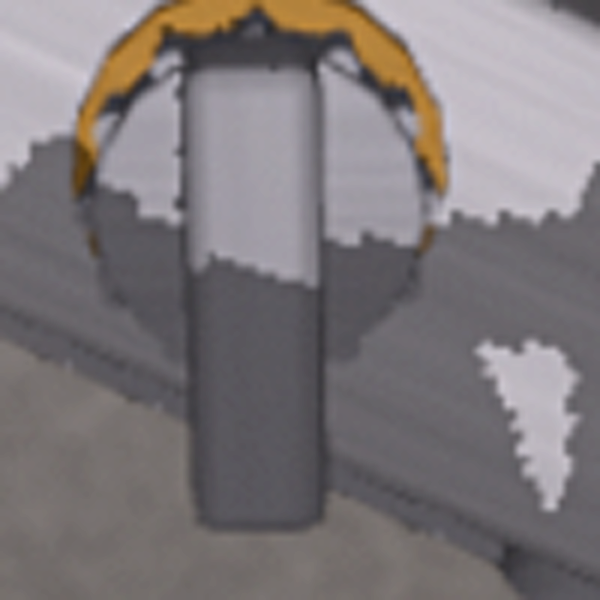

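```bash
cat >> h.py <<'E'
def quad(w,o,s,c):
    P=np.array([onplane(w,(o[0]+x/s-.4,o[1]+y/s-.4),.124,True)[:2] for x,y in c])
    d=(P[0]+P[1]-P[2]-P[3])/2; e=(P[1]+P[2]-P[0]-P[3])/2
    a=np.arctan2(d[1],d[0]);print("cen",P.mean(0),"len",np.hypot(*d),"wid",np.hypot(*e),"ang",np.degrees(a))
    return P.mean(0),a
def st(tag=""):
    s=robot.get_state();y=s["tool_rot"][:,1]
    print(tag,"t%.2f"%s["time"],"p",np.round(s["ee_pos"],4),"F",np.round(s["force"],2),"M",np.round(s["moment"],3),"th%.4f"%np.arctan2(y[1],y[0]),"op%.4f"%s["opening"],"q7 %.3f"%s["qpos"][6])
    return s
E
python3 - <<'E'
from h import *
st()
w=robot.camera_info("wrist")
c,a=quad(w,(270,205),6,[(185,68),(322,68),(325,525),(197,528)])
assert np.hypot(*(c-[.6085,-.025]))<.004
robot.move_linear([c[0],c[1],.114],velocity=.1,frame=Rdown(a-np.pi/2),threshold=8)
st("down")
robot.pause(.3);st("settled")
robot.gripper_to(.024);st("near")
robot.gripper_to(.0);st("closed");robot.pause(.3);st("settled")
E
```

```text
t4.04 p [ 0.6087 -0.0265  0.1769] F [ 0.78 -0.19 -0.21] M [-0.019  0.108  0.026] th-1.2584 op0.0938 q7 -0.948
cen [ 0.60953488 -0.02441184] len 0.048378791249769855 wid 0.013352691621153864 ang 18.689343528710065
down t4.80 p [ 0.6099 -0.0246  0.1145] F [0.03 0.89 1.32] M [-0.009  0.148 -0.024] th-1.2448 op0.0943 q7 -0.896
settled t5.10 p [ 0.6097 -0.0244  0.1144] F [ 0.55  0.08 -0.39] M [0.014 0.174 0.036] th-1.2446 op0.0940 q7 -0.896
near t6.25 p [ 0.6095 -0.0244  0.114 ] F [-0.33 -0.26  0.45] M [-0.048  0.12  -0.015] th-1.2446 op0.0240 q7 -0.896
closed t6.58 p [ 0.6095 -0.024   0.114 ] F [-1.18  2.58  1.51] M [0.676 0.588 0.016] th-1.2443 op0.0138 q7 -0.896
settled t6.88 p [ 0.6095 -0.0241  0.114 ] F [-2.11  4.09  2.84] M [1.127 0.831 0.046] th-1.2444 op0.0135 q7 -0.896
```

```bash
cat >> h.py <<'E'
def avg(n=5,dt=.01):
    M=[];F=[]
    for _ in range(n):
        robot.pause(dt);s=robot.get_state();M.append(s["moment"]);F.append(s["force"])
    y=s["tool_rot"][:,1]
    return np.mean(F,0),np.mean(M,0),np.arctan2(y[1],y[0]),s
def turn(dq,step,limit,stop,n=5):
    """turn q7 by sign dq in steps until resisting moment>stop or limit; True if stopped on torque"""
    q=np.array(robot.get_state()["qpos"]);a0=None;tot=0;hit=0
    _,_,th0,_=avg(1)
    while tot<limit-1e-6:
        q=q.copy();q[6]+=dq*step;tot+=step
        robot.goto_joints(q)
        F,M,th,s=avg(n)
        print("%.2f cmd %.3f th %.4f Mz %.3f F %s"%(s["time"],dq*tot,th-th0,M[2],np.round(F,1)))
        if -dq*M[2]>stop:
            return True
    return False
E
python3 - <<'E'
from h import *
print(avg(10)[:3])
print(turn(-1,.05,.25,.24))
E
```

```text
(array([-2.56268817,  4.51008204,  3.31028066]), array([1.18819605, 0.77397566, 0.01936997]), np.float64(-1.2443348655563025))
7.26 cmd -0.050 th -0.0485 Mz 0.071 F [-2.1  3.1  3.1]
7.55 cmd -0.100 th -0.0979 Mz 0.064 F [-2.5  3.1  3.9]
7.84 cmd -0.150 th -0.1485 Mz 0.089 F [-3.3  2.8  4.9]
8.13 cmd -0.200 th -0.1986 Mz 0.082 F [-3.1  2.9  5.4]
8.43 cmd -0.250 th -0.2486 Mz 0.076 F [-3.   2.8  7. ]
False
```

Run:
```python
from h import *
print(turn(-1,.04,.40,.2,n=4))
```

```text
8.72 cmd -0.040 th -0.0380 Mz 0.104 F [-3.6  2.7  5.4]
9.00 cmd -0.080 th -0.0779 Mz 0.092 F [-3.5  2.5  5.7]
9.28 cmd -0.120 th -0.1180 Mz 0.103 F [-3.7  2.7  6.7]
9.57 cmd -0.160 th -0.1580 Mz 0.089 F [-3.9  3.   7.5]
9.85 cmd -0.200 th -0.1980 Mz 0.093 F [-4.   2.3  7.8]
10.13 cmd -0.240 th -0.2380 Mz 0.075 F [-4.4  2.6  8.6]
10.42 cmd -0.280 th -0.2781 Mz 0.115 F [-4.5  2.6  9.3]
10.70 cmd -0.320 th -0.3181 Mz 0.107 F [-4.9  2.3 10.2]
10.98 cmd -0.360 th -0.3581 Mz 0.092 F [-5.4  2.7 10.8]
11.27 cmd -0.400 th -0.3981 Mz 0.107 F [-5.4  2.3 11.3]
False
```

No seat after 0.65 rad clockwise and the tool is being lifted, so the left cap looks left-hand. I'll go back anticlockwise to its seat to prove it.

Run:
```python
from h import *
st()
print(turn(1,.25,.75,.2,n=4))
print(turn(1,.03,.6,.20,n=5))
st()
```

```text
t11.27 p [ 0.6096 -0.0244  0.1146] F [-5.26  1.95 11.78] M [0.59  1.665 0.073] th-1.8909 op0.0139 q7 -1.542
11.67 cmd 0.250 th 0.2463 Mz -0.061 F [-2.8  3.8  2.9]
12.06 cmd 0.500 th 0.4939 Mz -0.021 F [-1.2  5.  -3.4]
12.45 cmd 0.750 th 0.7453 Mz -0.081 F [ 0.1  5.4 -7.7]
False
12.75 cmd 0.030 th 0.0270 Mz -0.105 F [-0.2  4.2 -3.1]
13.04 cmd 0.060 th 0.0584 Mz -0.113 F [ 0.2  4.7 -5.1]
13.33 cmd 0.090 th 0.0889 Mz -0.093 F [ 1.   4.  -6.6]
13.62 cmd 0.120 th 0.1189 Mz -0.101 F [ 1.3  4.6 -7.6]
13.92 cmd 0.150 th 0.1494 Mz -0.116 F [ 1.2  5.  -8.8]
14.21 cmd 0.180 th 0.1794 Mz -0.145 F [ 0.9  5.  -8.8]
14.50 cmd 0.210 th 0.2093 Mz -0.240 F [ 1.1  5.4 -8.5]
True
 t14.50 p [ 0.6092 -0.0239  0.1139] F [ 1.27  5.13 -7.85] M [ 1.254 -0.197 -0.237] th-0.9366 op0.0140 q7 -0.588
```

The left cap seats going anticlockwise: torque climbs to 0.24 N m at 3 N m/rad, so it is left-hand and now snug. I'll regrip half a turn round and back it off about 3.7 rad clockwise, following the rise.

Run:
```python
from h import *
robot.pause(.2)
F,M,th,s=avg(6);print("snug",M[2],th)
robot.gripper_to(.094);st("open")
q=np.array(robot.get_state()["qpos"]);q[6]+=np.pi;assert q[6]<2.78
robot.goto_joints(q);robot.pause(.2);st("flipped")
robot.gripper_to(.0);robot.pause(.15);s=st("grip")
D=3.7
q=np.array(s["qpos"]);T=np.array(s["tool_rot"])
p=np.array(s["ee_pos"]);p[:2]=[.6095,-.0244]
q0=robot.ik([.6095,-.0244,.1143],T);q1=robot.ik([.6095,-.0244,.1143+D*.008/2/np.pi],T)
print(np.round(q0-q,4),np.round(q1-q0,4))
```

```text
snug -0.23048424088737504 -0.9366656500443822
open t16.03 p [ 0.6093 -0.0241  0.1141] F [-0.9   0.18  0.74] M [-0.066  0.103  0.044] th-0.9357 op0.0940 q7 -0.587
flipped t18.99 p [ 0.6093 -0.0241  0.114 ] F [-0.11  0.21 -0.77] M [0.085 0.017 0.01 ] th2.2057 op0.0936 q7 2.554
grip t20.36 p [ 0.6091 -0.024   0.114 ] F [-3.65  1.52  2.96] M [ 0.533  0.943 -0.159] th2.2059 op0.0138 q7 2.554
[ 0.0009  0.0003  0.0001 -0.0012  0.0001  0.001   0.0005] [-0.0028 -0.0059  0.0038 -0.0028  0.0046  0.0081 -0.0034]
```

Run:
```python
from h import *
s=robot.get_state();T=np.array(s["tool_rot"]);q=np.array(s["qpos"])
D=3.7
q1=robot.ik([.6092,-.0241,.114+D*.008/2/np.pi],T);d=np.array(q1)-robot.ik([.6092,-.0241,.114],T)
assert abs(d).max()<.03
t0=th0=None
for f in np.linspace(0,1,6)[1:]:
    g=q+d*f;g[6]-=D*f
    robot.goto_joints(g);F,M,th,s=avg(4)
    print("%.2f f%.1f Mz %.3f F %s th %.3f z %.4f op %.4f"%(s["time"],f,M[2],np.round(F,1),th,s["ee_pos"][2],s["opening"]))
```

```text
21.16 f0.2 Mz 0.062 F [-3.8  0.1  1.8] th 1.468 z 0.1149 op 0.0138
21.96 f0.4 Mz 0.079 F [-4.8 -0.6  1.4] th 0.729 z 0.1158 op 0.0140
22.76 f0.6 Mz 0.085 F [-5.2 -0.6  1.8] th -0.013 z 0.1168 op 0.0141
23.56 f0.8 Mz 0.101 F [-5.3 -0.3  1.9] th -0.753 z 0.1177 op 0.0138
24.36 f1.0 Mz 0.071 F [-5.3 -0.2  1. ] th -1.491 z 0.1187 op 0.0138
```

The left cap is backed off 3.7 rad. Now I'll release it and go to the right cap.

Run:
```python
from h import *
robot.gripper_to(.094)
p=robot.get_state()["ee_pos"]
robot.move_linear([p[0],p[1],.18],velocity=.12)
robot.move_ptp([.588,-.172,.18],Rdown(np.radians(9-90)));robot.pause(.2)
st()
a=robot.grab_frame("wrist")[:,:,::-1];cv2.imwrite("pics/w3.png",a)
c=a[190:330,240:400]
cv2.imwrite("pics/w3z.png",cv2.convertScaleAbs(cv2.resize(c,None,fx=4,fy=4,interpolation=cv2.INTER_CUBIC),alpha=1.5,beta=-30))
```

```text
t27.15 p [ 0.5883 -0.1708  0.1796] F [ 0.43 -0.69  0.08] M [ 0.002  0.154 -0.068] th-1.4119 op0.0941 q7 -0.867
```

View pics/w3.png

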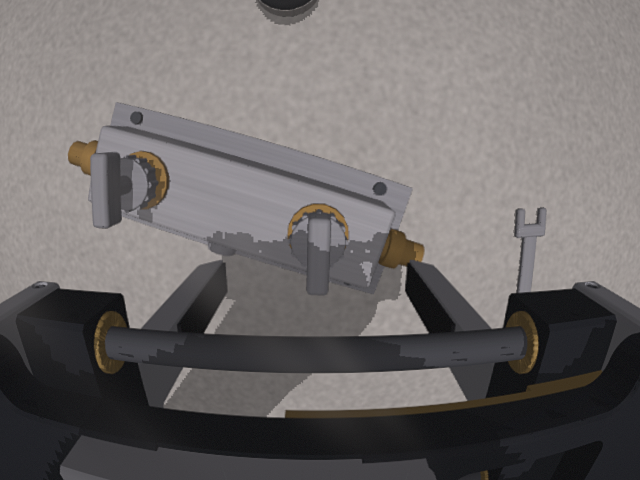

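View pics/w3z.png

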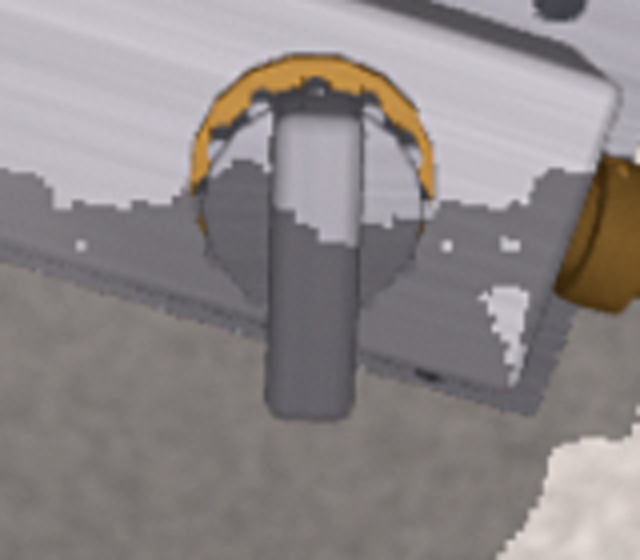

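In the wrist view the right bar is centred at about (318,253) and clear of everything. I'll grasp it and turn it clockwise, gently.

Run:
```python
from h import *
w=robot.camera_info("wrist")
c,a=quad(w,(240,190),4,[(275,113),(361,113),(355,418),(267,416)])
assert np.hypot(*(c-[.588,-.172]))<.004
robot.move_linear([c[0],c[1],.114],velocity=.1,frame=Rdown(a-np.pi/2),threshold=8)
robot.pause(.15);st("down")
robot.gripper_to(.0);robot.pause(.2);st("closed")
print(turn(-1,.04,.16,.2,n=4))
print(turn(-1,.03,.12,.2,n=5))
```

```text
cen [ 0.58781557 -0.17263645] len 0.0489419980437227 wid 0.013361310121841758 ang 7.975272509800783
down t28.16 p [ 0.5881 -0.1728  0.1146] F [ 0.29 -0.49 -0.02] M [0.007 0.145 0.008] th-1.4316 op0.0939 q7 -0.836
closed t29.56 p [ 0.5878 -0.1725  0.114 ] F [-0.63  2.01  2.68] M [ 0.537  0.37  -0.003] th-1.4315 op0.0137 q7 -0.836
29.85 cmd -0.040 th -0.0387 Mz 0.078 F [-0.4  1.7  1.2]
30.13 cmd -0.080 th -0.0782 Mz 0.075 F [-0.6  0.9 -0.3]
30.42 cmd -0.120 th -0.1180 Mz 0.098 F [-0.   0.4 -1.4]
30.70 cmd -0.160 th -0.1580 Mz 0.065 F [ 0.7 -0.  -2.8]
False
31.00 cmd -0.030 th -0.0287 Mz 0.092 F [ 0.3 -0.3 -2.7]
31.29 cmd -0.060 th -0.0588 Mz 0.103 F [ 0.5 -0.4 -3.8]
31.58 cmd -0.090 th -0.0888 Mz 0.096 F [ 0.6 -0.9 -4.8]
31.88 cmd -0.120 th -0.1189 Mz 0.094 F [ 1.5 -1.1 -6.3]
False
```

Fz is falling, so the cap is going down, as a right-hand thread should. I'll carry on.

Run:
```python
from h import *
print(turn(-1,.03,.39,.2,n=5)); F,M,th,s=avg(8);print(M,s["time"])
```

```text
32.17 cmd -0.030 th -0.0288 Mz 0.127 F [ 1.2 -1.2 -6.9]
32.47 cmd -0.060 th -0.0588 Mz 0.113 F [ 1.4 -1.7 -7.9]
32.76 cmd -0.090 th -0.0889 Mz 0.096 F [ 1.2 -2.4 -9.1]
33.05 cmd -0.120 th -0.1188 Mz 0.094 F [  1.5  -2.8 -10.4]
33.34 cmd -0.150 th -0.1488 Mz 0.096 F [  1.7  -3.2 -11.6]
33.63 cmd -0.180 th -0.1789 Mz 0.106 F [  1.9  -2.9 -13.2]
33.92 cmd -0.210 th -0.2088 Mz 0.100 F [  1.9  -3.6 -15.3]
34.22 cmd -0.240 th -0.2389 Mz 0.120 F [  1.6  -4.2 -16.8]
34.51 cmd -0.270 th -0.2689 Mz 0.119 F [  1.5  -4.6 -18.4]
34.80 cmd -0.300 th -0.2993 Mz 0.101 F [  1.5  -5.  -19.4]
35.09 cmd -0.330 th -0.3293 Mz 0.107 F [  2.1  -4.7 -19.6]
35.38 cmd -0.360 th -0.3594 Mz 0.136 F [  2.   -5.1 -20.2]
35.67 cmd -0.390 th -0.3892 Mz 0.169 F [  1.9  -5.  -20.3]
False
[-1.30645683 -0.39051396  0.18256703] 35.7417
```

Run:
```python
from h import *
print(turn(-1,.02,.06,.235,n=8)); F,M,th,s=avg(8);print(M,th,s["time"])
```

```text
36.07 cmd -0.020 th -0.0188 Mz 0.220 F [  2.   -4.5 -18.3]
36.38 cmd -0.040 th -0.0387 Mz 0.263 F [  1.8  -5.  -18.3]
True
[-1.23330791 -0.40642817  0.29111858] -2.136256106597548 36.45
```

Run:
```python
from h import *
robot.gripper_to(.094);st("open")
p=robot.get_state()["ee_pos"]
robot.move_linear([p[0],p[1],.18],velocity=.12)
robot.move_ptp([.56,-.12,.32],Rdown(np.radians(-80)));robot.pause(.2);st()
for n in("wrist","top"): cv2.imwrite(f"pics/{n}9.png",robot.grab_frame(n)[:,:,::-1])
```

```text
open t37.73 p [ 0.5876 -0.1726  0.1136] F [ 0.17 -0.25  0.1 ] M [0.005 0.131 0.015] th-2.1376 op0.0938 q7 -1.542
 t39.29 p [ 0.5598 -0.1202  0.3187] F [0.1  0.49 0.21] M [0.06  0.147 0.001] th-1.3975 op0.0939 q7 -1.088
```

View pics/wrist9.png

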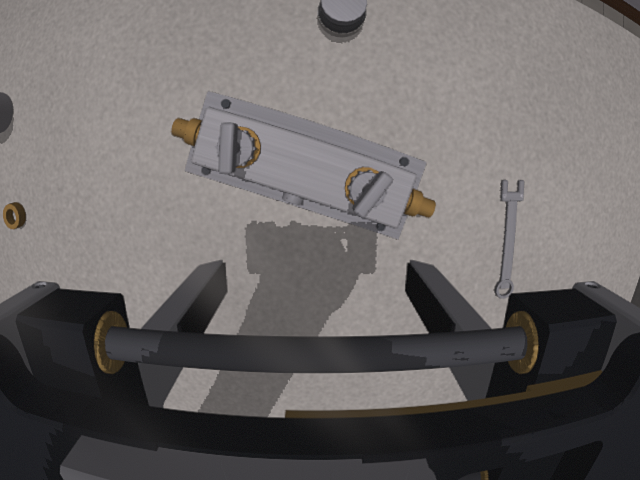

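View pics/top9.png

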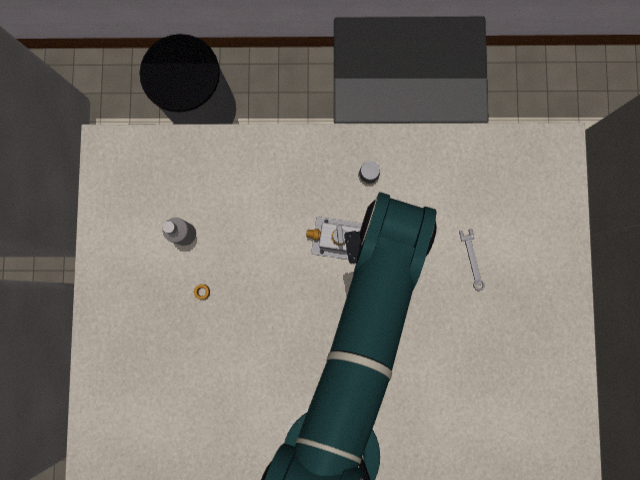

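The pictures agree with the job done: the right bar at (372,193) has turned about 40° clockwise and the left bar is at (230,147). The spanner, jar, bottle and collar are where they were, and the gripper is clear. I'll hand in.

Run:
```python
from h import *
print(robot.sign_off()); st()
```

```text
the job is handed in; nothing more can be done
None
the job is handed in; nothing more can be done
```

The job is handed in at about 39 s: the right-hand cap is snug on its seat, and the left-hand cap was nipped up snug and then backed off 3.7 rad.

- **Left cap (robot's left):** It is the left-hand thread. It turned 0.65 rad clockwise at a steady 0.1 N m with the bar rising. Anticlockwise it met its seat about 0.3 rad past where I found it and reached about 0.23 N m, which is snug. I then backed it off clockwise by 3.7 rad (0.59 turn), following the thread's rise.
- **Right cap:** It is the right-hand thread, taken from the left cap's result and confirmed by turning it clockwise; I did not try it anticlockwise. It went down and met its seat after about 0.65 rad. I left it at about 0.26–0.29 N m, and it was never undone at all.

The last pictures showed both bars where they should be, the gripper clear of everything, and the spanner, jar, bottle and collar where they were.

- **Bar angles:** My first estimates from the top camera were up to 8° off the wrist camera's. I used the wrist values, and both grasps closed cleanly on the bars.
- **Seat on the right cap:** It came about 0.05 rad later than the stated 0.6 rad. The vertical force stopped changing and the torque rose there, so I took it as the seat.
- **Snug check:** I did not recheck the torque on either cap after letting go.

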